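# Cock the dynamics cart's plunger at its middle notch and bring up the second cart

### The job

Get the two carts on the track ready for a launch, by pushing only, with nothing gripped or lifted. First push the blue cart's spring plunger in with your fingertips, past its middle notch but short of its last one, and let it come back and latch in the middle notch, its red ring right up against the collar; then push the red cart along the track from behind until its bumper rests against the plunger's tip and the blue cart stands back against the end stop, with the plunger still in its middle notch. Keep the mass bar riding in the red cart's tray and leave the other things on the bench where they are.

Things in the scene. Friction and masses are not known exactly. Their poses are not given: they have to be found in the camera images.
- track: Aluminium dynamics track, fixed: 900 mm long (its x, about world +y, turned up to 0.18 rad either way), 100 mm wide, running surface 26 mm above the bench, 3 mm lips along both edges. Origin: on the bench under its middle. Its x runs towards the end stop, y across towards the robot. A fingertip above it may come down to 38 mm over the bench.
- end_stop: Dark steel end stop clamped fast on the track: upright plate 78 mm wide, 48 mm high, black thumb screw on the robot's side. Origin: foot of the plate's flat face, on the running surface and the track's centre line. Its x lies along the track, away from the carts, the way the plunger is pushed in; y across, towards the robot; z up.
- stop_face (a point): Point on the end stop's flat face, 30 mm above the running surface, where the blue cart's buffer meets it. Same axes as the end stop.
- blue_cart: Blue dynamics cart, loose, rolls freely on the track (0.2 N), about 0.55 kg. Body 150 mm long (its x), 86 mm wide, 10 to 57 mm above the running surface, wheels 26 mm. Origin: on the running surface under its middle; x towards the end stop, z up. Plunger on its -x end, rubber buffer on its +x end. Starts 3 to 30 mm short of the end stop: a push on the plunger first rolls it back against the stop.
- blue_buffer (a point): Centre of the end face of the blue cart's rubber buffer, 83 mm to +x of the cart's origin, 30 mm above the running surface. Touches the point stop_face when the cart stands against the end stop.
- plunger_tip (a point): Centre of the flat end of the plunger's black rubber tip (20 mm wide) on a 12 mm steel rod, 30 mm above the running surface (56 mm over the bench). With the plunger right out it is 64 mm in front of the blue cart's end face, 139 mm to -x of the cart's origin; each mm of plunger brings it 1 mm nearer. Its x points into the cart.
- plunger (a joint): Plunger travel, m: 0 right out (start), 0.054 inner stop. Sprung outwards: 3.6 N at 0, 7.4 N at 0.032, 10 N at 0.054, 2 N more over a tooth. Notches at 0.016, 0.032 (middle), 0.048: let go past a notch it comes back and latches there. For the middle one push to 0.034 to 0.046. Rings on the rod, black, red, black from cart to tip, sit just outside the steel collar on the cart's end at notches 1, 2, 3.
- trigger (a joint): Yellow release button of the stop pin: 0 up, 0.006 pressed down (about 3 N). Pressed, it frees the plunger, which springs right out. Need not be touched unless the plunger has gone to the last notch.
- trigger_top (a point): Top of the yellow release button, 12 mm wide, standing 12 mm above the tray floor on the blue cart, 62 mm above the running surface; 48 mm to -x of the cart's origin and 16 mm to its +y side.
- red_cart: Red dynamics cart of the same make without plunger, loose and free-rolling, about 0.5 kg plus the bar; body sizes and axes as the blue one. It starts on the same track on the -x side of the plunger tip, its bumper 108 to 180 mm away from the tip.
- red_bumper (a point): Centre of the end face of the red cart's black rubber bumper, 83 mm to +x of its origin, 30 mm above the running surface: the face that is to rest against the plunger tip. Its x axis points towards the plunger.
- red_rear (a point): Centre of the red cart's flat rear end face, 75 mm to -x of its origin, 30 mm above the running surface (56 mm above the bench): the face to push. The face is 66 mm wide and reaches from 36 to 76 mm above the bench.
- mass_bar: Dark steel mass bar 120 x 34 x 8 mm, 0.25 kg, lying loose in the red cart's shallow tray (rim 7 mm high). Origin: centre of its underside, 50 mm above the running surface. Rides along; not to be lifted out.
- spare_bar: Spare dark steel mass bar 120 x 34 x 8 mm lying on the bench between the robot and the track. Origin under its middle. To be left alone.
- stopwatch: Round yellow stopwatch, 58 mm across, 16 mm high, on the bench beyond the track. Origin under its middle. To be left alone.
- specimen_jar: Small specimen jar with a black cap, 56 mm across, 75 mm high, on the bench beyond the track. Origin under its middle. To be left alone.
- slide_box: Open cardboard box of glass microscope slides, 165 x 90 x 64 mm, on the bench beyond the track. Origin under its middle. To be left alone.
- petri_dish: Glass petri dish, 94 mm across, 14 mm high, on the bench between the robot and the track. Origin under its middle. To be left alone.
- scissors: Steel scissors with blue handles, 170 mm long, 10 mm high, on the bench between the robot and the track. Origin near the pivot's handle side. To be left alone.

How it is judged:
By the outcome, as a careful person would: the job done as asked, in the order asked, and still so for the second after the job is handed in, with the robot touching nothing.
It also fails if it takes over 64 s, if anything falls off the work surface, if the arm or the gripper's body presses on something with over 40 N, if the wrist force passes 120 N, or if a joint passes its speed limit or range.

### The arm

A 6-joint arm with a two-finger parallel gripper is mounted at the origin on the work surface. World frame = base frame: x ahead of the robot, y to its left, z up, the work surface at z = 0. Lengths are in m, angles in rad, forces in N, time in s.
With the tool pointing down it reaches from about 0.4 to 0.925 m from the base axis. Payload 12.5 kg.
Tool frame: the origin (TCP) lies between the finger pads; the fingertips stand 14 mm ahead of it and the grasp point (between the pads) lies 5 mm behind it; y points along the fingers, z is the direction in which the jaws open and shut, and the axes are right-handed (so a half turn about y gives the same grasp; the last joint's range is limited). The gripper opens to 95 mm and grips with 3 to 60 N. Pads are 20 mm wide; open, the fingers measure 119 mm over their backs; the gripper's body (75 mm by 180 mm) begins 59 mm behind the grasp point.
Start: joints at [-1.451, 0.491, 1.559, -0, 1.092, -0.106], TCP at [0.14, -0.609, 0.229] pointing down, gripper open.
Joint ranges: [-3.1, 3.1], [-0.84, 2.19], [0.05, 2.79], [-1.13, 4.28], [0.06, 2.93], [-2.69, 2.69]. Speed limits (rad/s): [2.22, 2.22, 2.79, 3.14, 3.14, 3.14].

### API

Orientations are given as a rotation vector (axis times angle).
In Python, from rig import r gives the robot as it stands.
- The arm moves only by the shell command python3 -m handwheel 'ROWS'. ROWS is JSON, a list of rows, each a list of 7 numbers: the turn, a rotation vector about the tool's x, y, z in degrees, then the shift along the tool's x, y, z in m, then the finger opening in m, from 0 to 0.0951. In form: [[rx, ry, rz, dx, dy, dz, claw], ...]. A call has exactly 8 rows; each row is the pose to reach, as a shift and turn from the pose measured when the call began, along the tool's axes at that moment; what a row does not reach only later rows make up. A row lasts 1/12 s, in which the tool goes at most 41.7 mm and 7.16 degrees, less where a joint would pass 70% of its speed; a pose out of reach is approached as far as the arm can. A call with a gripper value outside its range is refused whole. The fingers move at their own pace and stop on an object; the grip force is fixed at half the most. Time passes only in rows, so rows that repeat a pose let the fingers close, or fill a call up. It gives the time, the measured TCP pose, the force and the opening at its end, in the units of the state.
- r.read_state(): the state, without advancing time (a new reading comes with each control period).
- r.grab_frame(name): name is "scene" or "side" or "wrist"; returns a dict with "color" (400x640x3 uint8, blue, green, red), "camera_matrix" (3x3 intrinsics, pixels), "rvec" (rotation vector, rad) and "tvec" (3), from world to camera coordinates, as OpenCV has them. Camera axes: x right, y down, z forward; pixel columns grow to the right and rows downward; lengths in m; the calibration is good to about 2 mm. A picture is of the moment at which its call begins. There is no depth.
- r.close_job(): hands the job in, once; it reports no verdict.
The state is a dict: "time": time; "joints": joint angles; "qvel": joint speeds; "joint_torque": joint torques, N m; "eef_pos": TCP position; "eef_rot": TCP orientation; "ft_force": force on the tool from outside, world axes, zero at the start; "wrist_torque": the same for the moment, N m; "grip_width": finger opening in m.
Only numpy, scipy, OpenCV 4.12 (cv2) and the standard library are available. Lean on these libraries where they do the work, as an engineer would, in place of code of your own. Each camera call takes 0.05 s, during which the arm holds its last target. There are 200 camera calls.

## Working session

There is one attempt and no reset: what is moved stays moved. The work goes in short steps, Python scripts to look and compute and a shell command to move; the robot and the scene stay as the last step left them, time stands still between calls to the robot, and variables do not carry over. Pictures are saved under pics/ and viewed, about 8 in all and at most 12, crops included, and the job is handed in when it is done.

```bash
ls; mkdir -p pics
python3 - <<'E'
from rig import r
import cv2
for n in ("scene","side"):
    f=r.grab_frame(n); cv2.imwrite(f"pics/{n}0.png",f["color"]); print(n,f["camera_matrix"].tolist(),f["rvec"],f["tvec"])
s=r.read_state()
print({k:(v if isinstance(v,float) else [round(float(x),4) for x in v]) for k,v in s.items() if k in("time","eef_pos","eef_rot","ft_force")},s["grip_width"])
E
```

```text
pics
scene [[482.00221008244506, 0.0, 312.0882106282174], [0.0, 482.00221008244506, 199.26560276279528], [0.0, 0.0, 1.0]] [ 1.40411968  2.36736645 -0.74273982] [ 0.22894993 -0.36288207  1.46163274]
side [[435.9074710611759, 0.0, 314.51689760171763], [0.0, 435.9074710611759, 203.61652435435002], [0.0, 0.0, 1.0]] [ 0.92711879 -2.57519353  0.9760303 ] [0.447777   0.32381128 0.97254567]
{'time': 0.1, 'eef_pos': [0.1399, -0.6089, 0.2281], 'eef_rot': [-0.2383, 2.103, -2.1009], 'ft_force': [0.1551, -0.6978, 0.4918]} 0.09524003010570121
```

View pics/scene0.png

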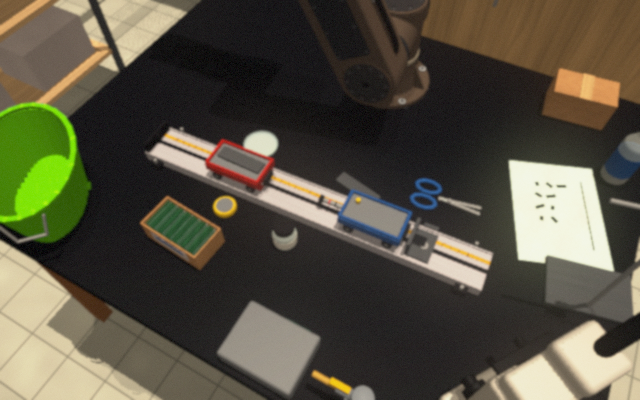

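View pics/side0.png

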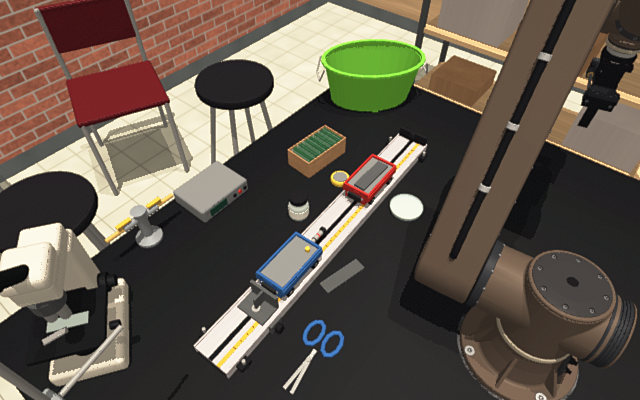

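```bash
cat > h.py <<'E'
import numpy as np, cv2
from rig import r
def cam(n):
    f=r.grab_frame(n); f["R"]=cv2.Rodrigues(np.array(f["rvec"],float))[0]; f["t"]=np.array(f["tvec"],float).ravel(); f["K"]=np.array(f["camera_matrix"]); return f
def ray(f,u,v,z):
    d=f["R"].T@np.linalg.solve(f["K"],[u,v,1]); c=-f["R"].T@f["t"]; return c+d*(z-c[2])/d[2]
def proj(f,P):
    p=f["K"]@(f["R"]@np.asarray(P,float)+f["t"]); return p[:2]/p[2]
def two(f,a,g,b):
    A=[];B=[]
    for h,(u,v) in((f,a),(g,b)):
        P=h["K"]@np.c_[h["R"],h["t"]]
        for q,w in((u,0),(v,1)): A.append(q*P[2,:3]-P[w,:3]);B.append(P[w,3]-q*P[2,3])
    return np.linalg.lstsq(np.array(A),np.array(B),rcond=None)[0]
E
python3 - <<'E'
import cv2,numpy as np
a=cv2.imread("pics/scene0.png")[120:300,140:500]; b=cv2.imread("pics/side0.png")[120:380,190:440]
cv2.imwrite("pics/c1.png",cv2.resize(a,None,fx=2.2,fy=2.2,interpolation=cv2.INTER_CUBIC)); cv2.imwrite("pics/c2.png",cv2.resize(b,None,fx=2.3,fy=2.3,interpolation=cv2.INTER_CUBIC))
E
```

```text
(no output)
```

View pics/c1.png

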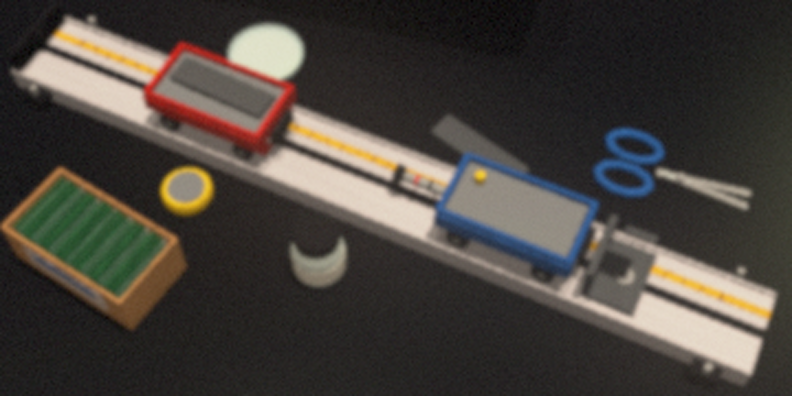

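View pics/c2.png

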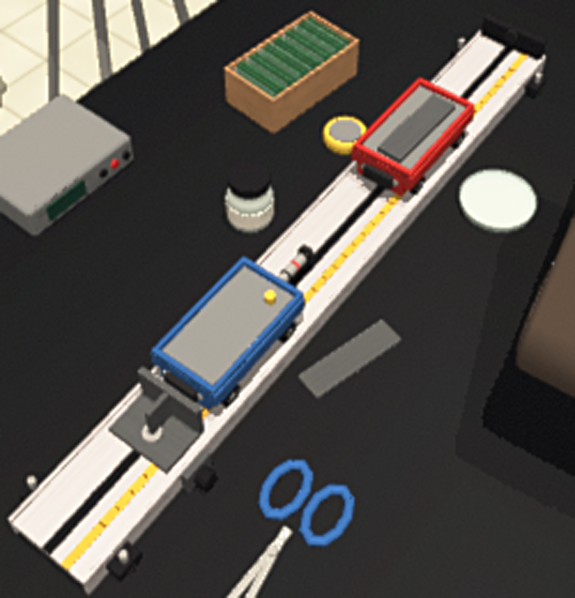

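Run:
```python
from h import *
f=cam("scene");g=cam("side")
S=lambda p:(p[0]/2.2+140,p[1]/2.2+120); D=lambda p:(p[0]/2.3+190,p[1]/2.3+120)
bs=[(466,153),(598,205),(568,268),(438,207)]; rs=[(182,44),(296,90),(262,143),(147,92)]
bd=[(304,293),(213,402),(153,349),(245,259)]; rd=[(473,102),(405,192),(356,150),(424,80)]
for n,a,b in(("blue",bs,bd),("red",rs,rd)):
    A=np.array([ray(f,*S(p),.083) for p in a]);B=np.array([ray(g,*D(p),.083) for p in b])
    for X in(A,B):
        d=(X[1]+X[2]-X[0]-X[3])/2; print(n,X.mean(0).round(4),"len",np.hypot(*d[:2]).round(4),"ang",np.arctan2(-d[0],d[1]).round(4))
print("trig",ray(f,*S((480,176)),.088),ray(g,*D((269,296)),.088),two(f,S((480,176)),g,D((269,296))))
print("tip",ray(f,*S((397,180)),.056),ray(g,*D((307,253)),.056))
# track corners z=.029
for h,fn,ps in((f,S,[(62,18),(775,290),(748,380),(14,72)]),(g,D,[(545,62),(90,590),(10,520),(478,35)])): print([ray(h,*fn(p),.027).round(3).tolist() for p in ps])
from scipy.spatial.transform import Rotation as R
print(R.from_rotvec(r.read_state()["eef_rot"]).as_matrix().round(3))
```

```text
blue [0.5114 0.184  0.083 ] len 0.1471 ang 0.0093
blue [0.5033 0.1847 0.083 ] len 0.1507 ang 0.0563
red [ 0.5283 -0.1694  0.083 ] len 0.1513 ang 0.019
red [ 0.5175 -0.1686  0.083 ] len 0.1657 ang 0.0859
trig [0.49746072 0.13527403 0.088     ] [0.49241899 0.13569364 0.088     ] [0.49447722 0.13386221 0.08366747]
tip [0.52401429 0.05116906 0.056     ] [0.51256851 0.04636388 0.056     ]
[[0.491, -0.442, 0.027], [0.442, 0.451, 0.027], [0.552, 0.457, 0.027], [0.588, -0.438, 0.027]]
[[0.482, -0.441, 0.027], [0.436, 0.453, 0.027], [0.542, 0.456, 0.027], [0.584, -0.431, 0.027]]
[[-0.975 -0.     0.224]
 [-0.224  0.001 -0.975]
 [-0.    -1.    -0.001]]
```

```bash
cat >> h.py <<'E'
from scipy.spatial.transform import Rotation as R
TH=.048
def cl(y): return .515-np.tan(TH)*(y-.008)
def rem(y,z,x=None):
    "turn/shift in tool axes to reach track-centre point at world y, tool down, jaws across track"
    s=r.read_state(); T=R.from_rotvec(s["eef_rot"]).as_matrix(); p=np.array(s["eef_pos"])
    zt=np.array([np.cos(TH),np.sin(TH),0]); yt=np.array([0,0,-1.]); G=np.c_[np.cross(yt,zt),yt,zt]
    print("t",round(s["time"],2),"pos",p.round(4),"F",np.round(s["ft_force"],2),"grip",round(s["grip_width"],4))
    print("turn",np.rad2deg(R.from_matrix(T.T@G).as_rotvec()).round(2),"shift",(T.T@(np.array([cl(y) if x is None else x,y,z])-p)).round(4))
E
R='[0,-80,0,-0.4985,0,-0.49,0]'
python3 -m handwheel '[[0,-80,0,-0.4985,0,-0.49,0],[0,-80,0,-0.4985,0,-0.49,0],[0,-80,0,-0.4985,0,-0.49,0],[0,-80,0,-0.4985,0,-0.49,0],[0,-80,0,-0.4985,0,-0.49,0],[0,-80,0,-0.4985,0,-0.49,0],[0,-80,0,-0.4985,0,-0.49,0],[0,-80,0,-0.4985,0,-0.49,0]]'
python3 -c "
from h import *
rem(-.02,.228)"
```

```text
time: 0.87
eef_pos: [0.3199, -0.3264, 0.2287]
eef_rot: [-1.029, 1.455, -1.454]
ft_force: [1.5, 0.2, 0.1]
grip_width: 0.047
t 0.87 pos [ 0.3199 -0.3264  0.2287] F [1.5  0.24 0.07] grip 0.047
turn [-1.000e-02 -2.219e+01 -2.000e-02] shift [-0.3543  0.0009  0.0833]
```

```bash
python3 -m handwheel '[[0,-22.2,0,-0.3543,0,0.0833,0],[0,-22.2,0,-0.3543,0,0.0833,0],[0,-22.2,0,-0.3543,0,0.0833,0],[0,-22.2,0,-0.3543,0,0.0833,0],[0,-22.2,0,-0.3543,0,0.0833,0],[0,-22.2,0,-0.3543,0,0.0833,0],[0,-22.2,0,-0.3543,0,0.0833,0],[0,-22.2,0,-0.3543,0,0.0833,0]]'
python3 -c "
from h import *
rem(-.02,.130)
f=cam('wrist'); cv2.imwrite('pics/w1.png',f['color']); f=cam('side'); cv2.imwrite('pics/s1.png',cv2.resize(f['color'][180:330,240:440],None,fx=3,fy=3,interpolation=2))"
```

```text
time: 1.53
eef_pos: [0.4995, -0.0452, 0.2289]
eef_rot: [-1.231, 1.173, -1.174]
ft_force: [0.6, -1.6, 0.5]
grip_width: 0.0011
t 1.53 pos [ 0.4995 -0.0452  0.2289] F [ 0.56 -1.62  0.49] grip 0.0011
turn [-0.02  0.02 -0.01] shift [-0.0243  0.099   0.018 ]
```

View pics/w1.png

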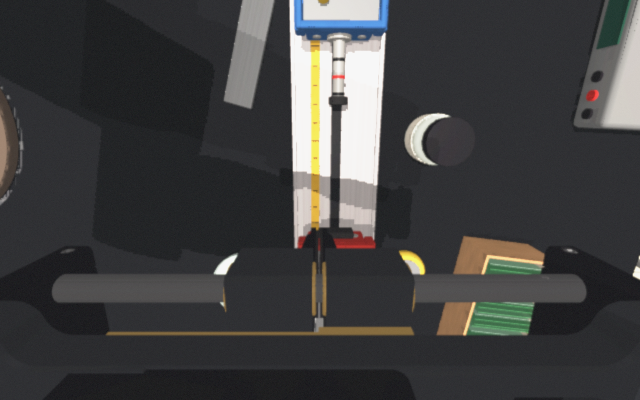

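```bash
python3 -c "
from h import *
f=cam('wrist')
for n,p,z in(('tip end',(338,105),.06),('collar',(341,40),.056),('bumper front',(342,229),.06),('face L',(298,34),.07),('face R',(385,36),.07),('edgeL top',(291,60),.029),('edgeR top',(384,60),.029),('edgeL bot',(295,230),.029),('edgeR bot',(377,230),.029),('spare',(238,100),.008)): print(n,ray(f,*p,z).round(4))"
```

```text
tip end [0.5152 0.0465 0.06  ]
collar [0.5141 0.1077 0.056 ]
bumper front [ 0.5293 -0.0876  0.06  ]
face L [0.4727 0.1073 0.07  ]
face R [0.5543 0.11   0.07  ]
edgeL top [0.463  0.0915 0.029 ]
edgeR top [0.5633 0.097  0.029 ]
edgeL bot [ 0.474  -0.1033  0.029 ]
edgeR bot [ 0.5762 -0.0978  0.029 ]
spare [0.3998 0.0482 0.008 ]
```

```bash
sed -i 's/^TH=.*/TH=.055/; s/^def cl.*/def cl(y): return .516-np.tan(TH)*(y-.046)/' h.py; python3 -c "
from h import *
rem(-.02,.058)"
```

```text
t 1.68 pos [ 0.4996 -0.045   0.2285] F [-0.14 -0.66  0.27] grip 0.0004
turn [ 0.   -0.13 -0.02] shift [-0.0239  0.1705  0.0214]
```

```bash
python3 -m handwheel '[[0,-0.3,0,-0.024,0.02,0.0214,0],[0,-0.3,0,-0.024,0.06,0.0214,0],[0,-0.3,0,-0.024,0.1,0.0214,0],[0,-0.3,0,-0.024,0.13,0.0214,0],[0,-0.3,0,-0.024,0.155,0.0214,0],[0,-0.3,0,-0.024,0.17,0.0214,0],[0,-0.3,0,-0.024,0.17,0.0214,0],[0,-0.3,0,-0.024,0.17,0.0214,0]]'
python3 -c "
from h import *
rem(.0365,.058)
f=cam('wrist'); cv2.imwrite('pics/w2.png',f['color'])"
```

```text
time: 2.35
eef_pos: [0.5192, -0.0208, 0.0584]
eef_rot: [-1.236, 1.169, -1.166]
ft_force: [1.0, 0.1, 0.5]
grip_width: 0.0002
t 2.35 pos [ 0.5192 -0.0208  0.0584] F [1.01 0.11 0.5 ] grip 0.0002
turn [ 0.09  0.11 -0.04] shift [-0.0573  0.0004  0.0006]
```

View pics/w2.png

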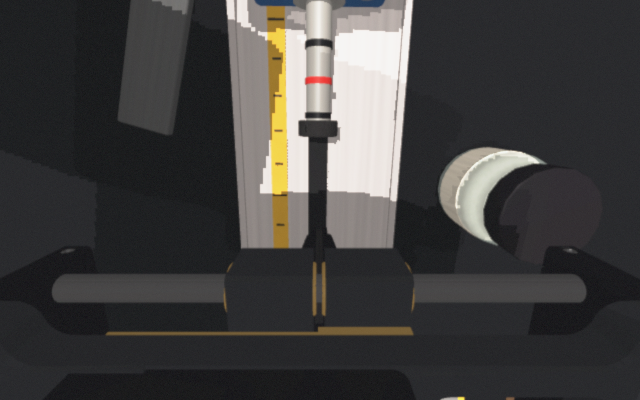

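```bash
python3 -m handwheel '[[0,0,0,-0.015,0,0.0005,0],[0,0,0,-0.03,0,0.0005,0],[0,0,0,-0.045,0,0.0005,0],[0,0,0,-0.05,0,0.0005,0],[0,0,0,-0.053,0,0.0005,0],[0,0,0,-0.056,0,0.0005,0],[0,0,0,-0.058,0,0.0005,0],[0,0,0,-0.06,0,0.0005,0]]'
python3 -m handwheel '[[0,0,0,-0.001,0,0,0],[0,0,0,-0.002,0,0,0],[0,0,0,-0.003,0,0,0],[0,0,0,-0.004,0,0,0],[0,0,0,-0.005,0,0,0],[0,0,0,-0.006,0,0,0],[0,0,0,-0.006,0,0,0],[0,0,0,-0.006,0,0,0]]'
python3 -c "
from h import *
rem(.0365,.058)
f=cam('wrist'); cv2.imwrite('pics/w3.png',f['color'])"
```

```text
time: 3.07
eef_pos: [0.517, 0.0389, 0.0595]
eef_rot: [-1.235, 1.167, -1.168]
ft_force: [1.0, -0.5, -0.6]
grip_width: 0.0004
time: 3.73
eef_pos: [0.5168, 0.0449, 0.0595]
eef_rot: [-1.235, 1.167, -1.168]
ft_force: [-0.3, -5.0, 0.3]
grip_width: 0.0005
t 3.73 pos [0.5168 0.0449 0.0595] F [-0.28 -4.98  0.29] grip 0.0005
turn [-0.05  0.09 -0.01] shift [ 0.0084  0.0015 -0.0007]
```

View pics/w3.png

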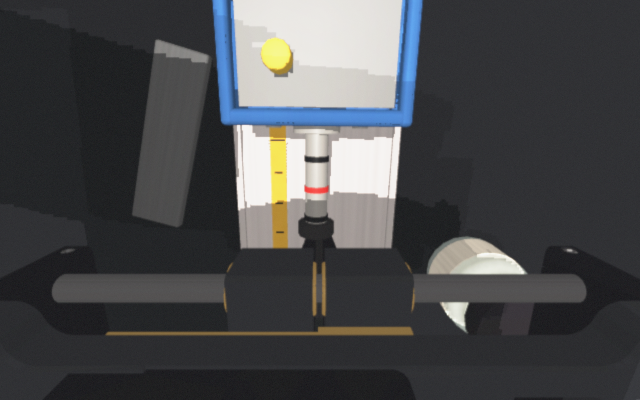

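```bash
python3 -c "
from h import *
f=cam('wrist')
for n,p,z in(('rim end',(315,126),.083),('rim end lo',(315,126),.075),('ring1',(317,158),.062),('ring2',(317,189),.062),('collar',(317,133),.064)): print(n,ray(f,*p,z).round(4))
print(r.read_state()['ft_force'])"
python3 -m handwheel '[[0,0,0,-0.002,0,0.0,0],[0,0,0,-0.004,0,0,0],[0,0,0,-0.006,0,0,0],[0,0,0,-0.008,0,0,0],[0,0,0,-0.01,0,0,0],[0,0,0,-0.01,0,0,0],[0,0,0,-0.01,0,0,0],[0,0,0,-0.01,0,0,0]]'
python3 -c "
from h import *
rem(.0365,.058)
f=cam('wrist'); cv2.imwrite('pics/w4.png',f['color'])"
```

```text
rim end [0.5106 0.116  0.083 ]
rim end lo [0.5105 0.1159 0.075 ]
ring1 [0.5123 0.1    0.062 ]
ring2 [0.5132 0.0839 0.062 ]
collar [0.5116 0.1124 0.064 ]
[ 1.11151523 -4.34920009  0.51461321]
time: 4.5
eef_pos: [0.5162, 0.055, 0.0595]
eef_rot: [-1.235, 1.167, -1.168]
ft_force: [1.3, -3.7, -0.5]
grip_width: 0.0003
t 4.5 pos [0.5162 0.055  0.0595] F [ 1.33 -3.71 -0.46] grip 0.0003
turn [-0.06  0.09 -0.01] shift [ 0.0185  0.0015 -0.0007]
```

View pics/w4.png

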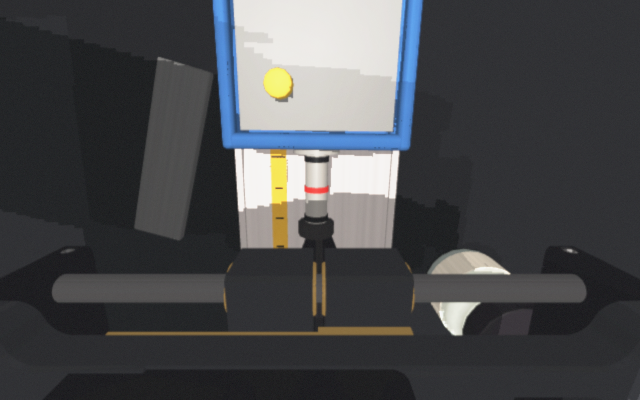

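```bash
python3 -m handwheel '[[0,0,0,-0.004,0,0.0,0],[0,0,0,-0.008,0,0,0],[0,0,0,-0.012,0,0,0],[0,0,0,-0.016,0,0,0],[0,0,0,-0.02,0,0,0],[0,0,0,-0.024,0,0,0],[0,0,0,-0.026,0,0,0],[0,0,0,-0.026,0,0,0]]'
python3 -c "
from h import *
f=cam('wrist'); cv2.imwrite('pics/w5.png',f['color'][100:300,180:460])
rem(.0365,.058)
print('rim at w4',ray(f,315,126,.083))
for v in range(180,240,3): print(v,f['color'][v,300].tolist(),f['color'][v,317].tolist(), ray(f,317,v,.083)[1].round(4))"
```

```text
time: 5.22
eef_pos: [0.515, 0.0807, 0.0596]
eef_rot: [-1.235, 1.166, -1.168]
ft_force: [1.3, -10.0, 0.7]
grip_width: 0.0004
t 5.27 pos [0.515  0.0806 0.0596] F [ 2.28 -8.88  1.03] grip 0.0006
turn [-0.08  0.11  0.02] shift [ 0.0441  0.0016 -0.001 ]
rim at w4 [0.50880546 0.15185491 0.083     ]
180 [199, 204, 208] [199, 204, 208] 0.1286
183 [198, 204, 207] [197, 204, 207] 0.1272
186 [189, 181, 177] [192, 195, 200] 0.1258
189 [186, 122, 73] [199, 130, 78] 0.1245
192 [174, 114, 69] [171, 112, 68] 0.1231
195 [217, 141, 84] [218, 143, 86] 0.1217
198 [220, 144, 85] [221, 146, 87] 0.1203
201 [214, 139, 82] [217, 143, 84] 0.1189
204 [187, 122, 74] [192, 125, 74] 0.1175
207 [163, 165, 173] [132, 135, 139] 0.116
210 [163, 166, 174] [131, 136, 140] 0.1146
213 [165, 167, 176] [131, 137, 142] 0.1132
216 [162, 167, 175] [128, 133, 136] 0.1117
219 [90, 92, 95] [36, 33, 34] 0.1103
222 [43, 42, 43] [61, 61, 63] 0.1088
225 [41, 40, 41] [45, 43, 45] 0.1074
228 [43, 41, 43] [45, 44, 43] 0.1059
231 [44, 45, 45] [46, 44, 46] 0.1044
234 [52, 51, 53] [46, 44, 46] 0.1029
237 [148, 152, 160] [44, 44, 45] 0.1014
```

View pics/w5.png

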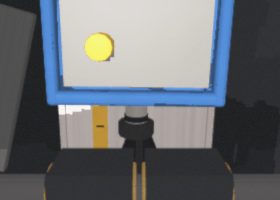

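```bash
python3 -m handwheel '[[0,0,0,0.002,0,0.0,0],[0,0,0,0.004,0,0,0],[0,0,0,0.006,0,0,0],[0,0,0,0.009,0,0,0],[0,0,0,0.013,0,0,0],[0,0,0,0.02,0,0,0],[0,0,0,0.03,0,0,0],[0,0,0,0.04,0,0,0]]'
python3 -c "
from h import *
f=cam('wrist'); cv2.imwrite('pics/w6.png',f['color'][0:300,180:460])
rem(-.02,.150)"
```

```text
time: 5.93
eef_pos: [0.5172, 0.04, 0.0596]
eef_rot: [-1.235, 1.166, -1.168]
ft_force: [0.3, -0.1, -0.7]
grip_width: 0.0003
t 5.98 pos [0.5174 0.0386 0.0596] F [-0.15 -1.81  0.42] grip -0.0001
turn [-0.08  0.08  0.03] shift [ 0.0587 -0.0904 -0.0009]
```

View pics/w6.png

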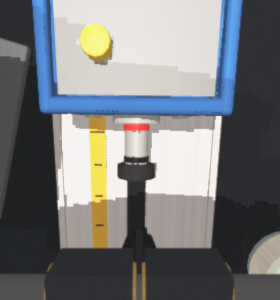

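```bash
python3 -m handwheel '[[0,0,0,0.02,-0.03,0.0,0],[0,0,0,0.04,-0.07,0,0],[0,0,0,0.058,-0.095,0,0],[0,0,0,0.09,-0.1,0,0],[0,0,0,0.13,-0.1,0,0],[0,0,0,0.17,-0.1,0,0],[0,0,0,0.2,-0.1,0,0],[0,0,0,0.23,-0.1,0,0]]'
python3 -c "
from h import *
rem(-.29,.150)"
```

```text
time: 6.65
eef_pos: [0.5298, -0.1933, 0.1598]
eef_rot: [-1.234, 1.167, -1.17]
ft_force: [0.4, -0.1, 0.3]
grip_width: 0.0004
t 6.65 pos [ 0.5298 -0.1933  0.1598] F [ 0.36 -0.07  0.26] grip 0.0004
turn [-0.09  0.01  0.03] shift [ 0.0968  0.0099 -0.0006]
```

```bash
python3 -m handwheel '[[0,0,0,0.04,0,-0.0005,0],[0,0,0,0.08,0,-0.0005,0],[0,0,0,0.1,0,-0.0005,0],[0,0,0,0.1,0,-0.0005,0],[0,0,0,0.1,0,-0.0005,0],[0,0,0,0.1,0,-0.0005,0],[0,0,0,0.1,0,-0.0005,0],[0,0,0,0.1,0,-0.0005,0]]'
python3 -c "
from h import *
rem(-.29,.058)
f=cam('wrist'); cv2.imwrite('pics/w7.png',f['color'])
c=f['color'].astype(int); m=((c[...,2]>110)&(c[...,1]<70)&(c[...,0]<70)); v,u=np.nonzero(m[:,200:440]); u=u+200
print('red rows',v.min(),v.max(),'cols',u.min(),u.max()); vv=v.max(); uu=u[v>vv-4].mean(); print(uu,ray(f,uu,vv,.083),ray(f,uu,vv,.036))"
```

```text
time: 7.32
eef_pos: [0.5349, -0.2921, 0.16]
eef_rot: [-1.234, 1.166, -1.168]
ft_force: [-0.3, -0.8, -0.1]
grip_width: 0.0008
t 7.32 pos [ 0.5349 -0.2921  0.16  ] F [-0.28 -0.78 -0.07] grip 0.0008
turn [-0.09  0.08  0.02] shift [-0.0021  0.102  -0.0004]
red rows 0 161 cols 253 375
301.2627450980392 [ 0.51857776 -0.24965904  0.083     ] [ 0.51623547 -0.25597552  0.036     ]
```

```bash
python3 -m handwheel '[[0,0,0,0,0.03,0,0],[0,0,0,0,0.06,0,0],[0,0,0,0,0.085,0,0],[0,0,0,0,0.1,0,0],[0,0,0,0,0.102,0,0],[0,0,0,-0.01,0.102,0,0],[0,0,0,-0.018,0.102,0,0],[0,0,0,-0.024,0.102,0,0]]'
python3 -m handwheel '[[0,0,0,-0.003,0,0,0],[0,0,0,-0.006,0,0,0],[0,0,0,-0.009,0,0,0],[0,0,0,-0.012,0,0,0],[0,0,0,-0.015,0,0,0],[0,0,0,-0.019,0,0,0],[0,0,0,-0.023,0,0,0],[0,0,0,-0.028,0,0,0]]'
python3 -c "
from h import *
rem(-.0835,.058)"
```

```text
time: 8.03
eef_pos: [0.5341, -0.2671, 0.0593]
eef_rot: [-1.234, 1.164, -1.169]
ft_force: [-0.1, 0.4, 0.8]
grip_width: 0.0005
time: 8.7
eef_pos: [0.5325, -0.2389, 0.0593]
eef_rot: [-1.234, 1.165, -1.17]
ft_force: [0.7, -0.6, 0.0]
grip_width: 0.0006
t 8.7 pos [ 0.5325 -0.2389  0.0593] F [ 0.68 -0.56  0.02] grip 0.0006
turn [-0.17  0.11  0.07] shift [-0.1557  0.0011 -0.0006]
```

```bash
python3 -m handwheel '[[0,0,0,-0.005,0,0,0],[0,0,0,-0.01,0,0,0],[0,0,0,-0.015,0,0,0],[0,0,0,-0.02,0,0,0],[0,0,0,-0.025,0,0,0],[0,0,0,-0.03,0,0,0],[0,0,0,-0.035,0,0,0],[0,0,0,-0.04,0,0,0]]'
python3 -m handwheel '[[0,0,0,-0.005,0,0,0],[0,0,0,-0.01,0,0,0],[0,0,0,-0.015,0,0,0],[0,0,0,-0.02,0,0,0],[0,0,0,-0.025,0,0,0],[0,0,0,-0.03,0,0,0],[0,0,0,-0.035,0,0,0],[0,0,0,-0.04,0,0,0]]'
python3 -m handwheel '[[0,0,0,-0.005,0,0,0],[0,0,0,-0.01,0,0,0],[0,0,0,-0.015,0,0,0],[0,0,0,-0.02,0,0,0],[0,0,0,-0.025,0,0,0],[0,0,0,-0.03,0,0,0],[0,0,0,-0.035,0,0,0],[0,0,0,-0.04,0,0,0]]'
python3 -m handwheel '[[0,0,0,-0.004,0,0,0],[0,0,0,-0.008,0,0,0],[0,0,0,-0.011,0,0,0],[0,0,0,-0.014,0,0,0],[0,0,0,-0.016,0,0,0],[0,0,0,-0.018,0,0,0],[0,0,0,-0.02,0,0,0],[0,0,0,-0.022,0,0,0]]'
python3 -c "
from h import *
rem(-.0835,.058)
f=cam('side'); cv2.imwrite('pics/s2.png',cv2.resize(f['color'][200:320,240:400],None,fx=4,fy=4,interpolation=2))"
```

```text
time: 9.37
eef_pos: [0.5302, -0.1985, 0.0592]
eef_rot: [-1.234, 1.165, -1.169]
ft_force: [0.5, -0.7, 0.6]
grip_width: 0.0004
time: 10.03
eef_pos: [0.5279, -0.158, 0.0592]
eef_rot: [-1.234, 1.165, -1.17]
ft_force: [-0.4, 0.6, 0.4]
grip_width: 0.0003
time: 10.7
eef_pos: [0.5256, -0.1176, 0.0591]
eef_rot: [-1.234, 1.164, -1.169]
ft_force: [0.4, -0.7, 0.7]
grip_width: 0.0008
time: 11.37
eef_pos: [0.5244, -0.0956, 0.0591]
eef_rot: [-1.234, 1.165, -1.17]
ft_force: [-0.2, -1.1, -0.2]
grip_width: 0.0002
t 11.37 pos [ 0.5244 -0.0956  0.0591] F [-0.21 -1.13 -0.18] grip 0.0002
turn [-0.17  0.1   0.07] shift [-0.0121  0.0011 -0.0005]
```

```bash
python3 -m handwheel '[[0,0,0,-0.001,0,0,0],[0,0,0,-0.002,0,0,0],[0,0,0,-0.003,0,0,0],[0,0,0,-0.004,0,0,0],[0,0,0,-0.005,0,0,0],[0,0,0,-0.006,0,0,0],[0,0,0,-0.007,0,0,0],[0,0,0,-0.008,0,0,0]]'; python3 -m handwheel '[[0,0,0,-0.0005,0,0,0],[0,0,0,-0.001,0,0,0],[0,0,0,-0.0015,0,0,0],[0,0,0,-0.002,0,0,0],[0,0,0,-0.0025,0,0,0],[0,0,0,-0.003,0,0,0],[0,0,0,-0.003,0,0,0],[0,0,0,-0.003,0,0,0]]'
```

```text
time: 12.08
eef_pos: [0.5238, -0.0872, 0.0591]
eef_rot: [-1.234, 1.165, -1.169]
ft_force: [0.9, -1.1, 0.6]
grip_width: 0.0004
time: 12.75
eef_pos: [0.5239, -0.0849, 0.0591]
eef_rot: [-1.234, 1.164, -1.17]
ft_force: [0.3, -7.7, -1.4]
grip_width: 0.0005
```

```bash
python3 -m handwheel '[[0,0,0,0.0003,0,0,0],[0,0,0,0.0006,0,0,0],[0,0,0,0.0009,0,0,0],[0,0,0,0.0012,0,0,0],[0,0,0,0.0016,0,0,0],[0,0,0,0.002,0,0,0],[0,0,0,0.0025,0,0,0],[0,0,0,0.003,0,0,0]]'; python3 -m handwheel '[[0,0,0,0.003,0,0,0],[0,0,0,0.008,0,0,0],[0,0,0,0.02,0,0,0],[0,0,0,0.04,0,0,0],[0,0,0,0.06,0,0,0],[0,0,0,0.06,-0.04,0,0],[0,0,0,0.06,-0.08,0,0],[0,0,0,0.06,-0.12,0,0]]'
python3 -c "
from h import *
f=cam('side'); g=cam('scene')
a=cv2.resize(f['color'][190:310,240:400],None,fx=4,fy=4,interpolation=2); b=cv2.resize(g['color'][140:260,240:440],None,fx=2.5,fy=2.5,interpolation=2)
cv2.imwrite('pics/s3.png',a); cv2.imwrite('pics/s4.png',b); rem(-.2,.058)"
```

```text
time: 13.42
eef_pos: [0.524, -0.0878, 0.0591]
eef_rot: [-1.234, 1.164, -1.17]
ft_force: [-0.2, 0.2, -0.7]
grip_width: 0.0007
time: 14.08
eef_pos: [0.5265, -0.1488, 0.1803]
eef_rot: [-1.235, 1.166, -1.17]
ft_force: [-0.5, 0.4, 0.3]
grip_width: 0.0004
t 14.18 pos [ 0.529  -0.1494  0.1849] F [-0.04 -0.22 -0.73] grip 0.0007
turn [-0.68  0.07  0.35] shift [ 0.0498  0.1272 -0.0038]
```

View pics/s3.png

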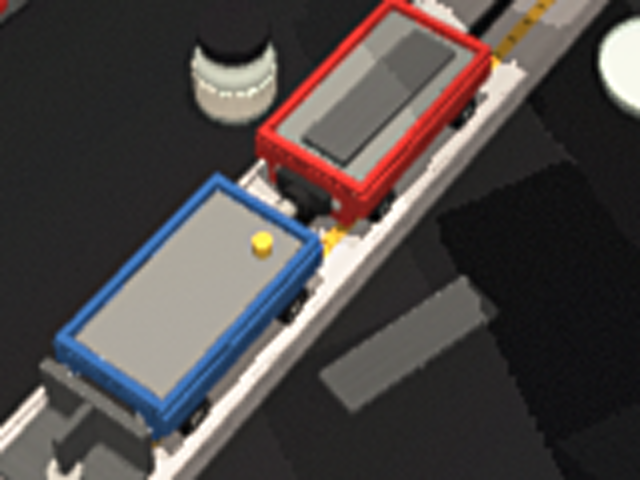

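```bash
python3 -m handwheel '[[0,0,0,-0.03,-0.02,0,0],[0,0,0,-0.06,-0.02,0,0],[0,0,0,-0.09,-0.02,0,0],[0,0,0,-0.11,-0.02,0,0],[0,0,0,-0.11,-0.02,0,0],[0,0,0,-0.11,-0.02,0,0],[0,0,0,-0.11,-0.02,0,0],[0,0,0,-0.11,-0.02,0,0]]'
python3 -c "
from h import *
f=cam('wrist'); rem(-.04,.2)
c=f['color']; print(proj(f,[.514,.085,.056]),proj(f,[.51,.27,.056]))
cv2.imwrite('pics/w8.png',cv2.resize(c[0:250,200:440],None,fx=2.4,fy=2.4,interpolation=2))"
```

```text
time: 14.85
eef_pos: [0.5227, -0.0406, 0.204]
eef_rot: [-1.23, 1.157, -1.178]
ft_force: [-0.0, -0.1, -0.3]
grip_width: 0.0004
t 14.9 pos [ 0.5227 -0.0406  0.2041] F [0.64 0.36 0.66] grip 0.0002
turn [-0.66 -0.    0.35] shift [-0.0007  0.004  -0.002 ]
[315.77017531  60.36561703] [ 323.60567011 -204.6656926 ]
```

View pics/w8.png

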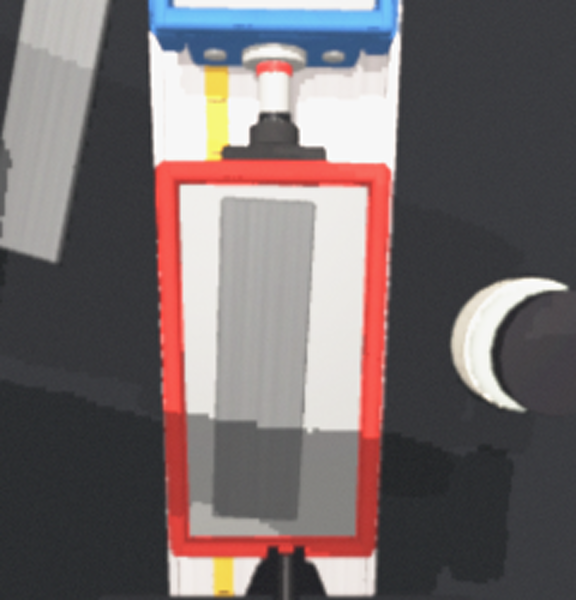

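```bash
python3 -c "
from h import *
f=cam('wrist'); c=f['color'].astype(int)
for u in (285,345):
  b=[v for v in range(0,40) if c[v,u,0]-c[v,u,2]>60]; rr=[v for v in range(40,250) if c[v,u,2]-c[v,u,0]>90]
  print(u,'blue last row',max(b) if b else None,'red',min(rr),max(rr))
  print([c[v,u].tolist() for v in range(8,26,1)])
  print('blue low edge',ray(f,u,max(b)+.5,.083),ray(f,u,max(b)+.5,.036),'red front',ray(f,u,min(rr)-.5,.083),'red rear',ray(f,u,max(rr)+.5,.083))
"
```

```text
285 blue last row 25 red 67 231
[[247, 201, 117], [246, 193, 114], [240, 172, 102], [218, 144, 88], [160, 106, 66], [129, 86, 55], [130, 87, 55], [132, 89, 57], [129, 86, 56], [129, 86, 56], [128, 86, 57], [128, 87, 56], [128, 89, 62], [138, 116, 105], [147, 141, 139], [137, 130, 129], [132, 110, 96], [130, 94, 67]]
blue low edge [0.48774624 0.10518104 0.083     ] [0.48286763 0.11724318 0.036     ] red front [0.48856741 0.07427236 0.083     ] red rear [ 0.4925097  -0.07411448  0.083     ]
345 blue last row 26 red 68 231
[[246, 198, 115], [246, 199, 115], [245, 189, 110], [238, 169, 100], [214, 141, 84], [158, 105, 64], [132, 89, 57], [132, 88, 58], [132, 91, 58], [132, 89, 58], [130, 87, 55], [129, 86, 53], [130, 87, 55], [131, 89, 57], [128, 87, 56], [129, 89, 59], [127, 87, 55], [127, 88, 54]]
blue low edge [0.53672724 0.1073295  0.083     ] [0.54015405 0.11975595 0.036     ] red front [0.53918393 0.076411   0.083     ] red rear [ 0.55090133 -0.07105749  0.083     ]
```

```bash
python3 -m handwheel '[[0,0,0,-0.04,0,0,0],[0,0,0,-0.08,0,0,0],[0,0,0,-0.12,0,0,0],[0,0,0,-0.15,0,0,0],[0,0,0,-0.17,0,0,0],[0,0,0,-0.17,0,0,0],[0,0,0,-0.17,0,0,0],[0,0,0,-0.17,0,0,0]]'
python3 -c "
from h import *
f=cam('wrist'); c=f['color'].astype(int); cv2.imwrite('pics/w9.png',f['color'])
print(r.read_state()['eef_pos'].__repr__())
for dx in (-.025,.025):
  for y in np.arange(.25,.285,.0015):
    u,v=proj(f,[cl(y)+dx,y,.080]); 
    if 0<=v<400: print(round(y,4),round(v,1),c[int(round(v)),int(round(u))].tolist())
  print()
"
```

```text
time: 15.62
eef_pos: [0.5135, 0.1284, 0.2029]
eef_rot: [-1.23, 1.158, -1.179]
ft_force: [1.1, -0.3, 0.5]
grip_width: 0.0005
array([0.51352256, 0.12815641, 0.20298208])
0.25 58.2 [245, 246, 246]
0.2515 56.3 [245, 246, 246]
0.253 54.3 [244, 246, 246]
0.2545 52.4 [245, 246, 246]
0.256 50.4 [246, 237, 224]
0.2575 48.5 [175, 116, 70]
0.259 46.5 [224, 150, 91]
0.2605 44.5 [240, 172, 103]
0.262 42.5 [246, 193, 113]
0.2635 40.5 [246, 191, 113]
0.265 38.5 [228, 157, 96]
0.2665 36.5 [87, 82, 79]
0.268 34.5 [78, 77, 78]
0.2695 32.5 [77, 77, 78]
0.271 30.5 [100, 101, 102]
0.2725 28.4 [190, 193, 197]
0.274 26.4 [195, 199, 200]
0.2755 24.3 [190, 193, 195]
0.277 22.3 [184, 188, 189]
0.2785 20.2 [179, 183, 185]
0.28 18.2 [191, 195, 196]
0.2815 16.1 [189, 192, 195]
0.283 14.0 [195, 197, 197]
0.2845 11.9 [192, 193, 195]

0.25 61.9 [243, 244, 245]
0.2515 60.0 [243, 244, 245]
0.253 58.1 [243, 245, 245]
0.2545 56.1 [243, 244, 245]
0.256 54.2 [243, 244, 245]
0.2575 52.2 [242, 244, 245]
0.259 50.3 [188, 144, 117]
0.2605 48.3 [163, 108, 66]
0.262 46.3 [240, 172, 100]
0.2635 44.3 [246, 192, 111]
0.265 42.4 [246, 189, 110]
0.2665 40.4 [234, 162, 99]
0.268 38.4 [95, 84, 80]
0.2695 36.4 [80, 80, 82]
0.271 34.4 [80, 79, 81]
0.2725 32.3 [80, 80, 81]
0.274 30.3 [148, 150, 150]
0.2755 28.3 [191, 193, 196]
0.277 26.3 [188, 189, 194]
0.2785 24.2 [184, 185, 188]
0.28 22.2 [181, 183, 186]
0.2815 20.1 [170, 172, 173]
0.283 18.0 [190, 192, 195]
0.2845 16.0 [184, 187, 189]
```

```bash
python3 -c "
from h import *
f=cam('wrist'); c=f['color'].astype(int); x=np.array([-np.sin(TH),np.cos(TH)])
for dx in(-.025,0.,.025):
  u=int(round(proj(f,[cl(.265)+dx,.265,.08])[0])); g=c[:,u]
  sat=g[:,0]-g[:,2]; rim=min(v for v in range(20,60) if sat[v]>60)-.5
  v=int(rim)-2
  while g[v,0]<130: v-=1
  print(u,rim,v+.5,g[5:42,0].tolist()); A=ray(f,u,rim,.083);B=ray(f,u,v+.5,.074);print(A,B,'gap mm',1000*((B-A)[:2]@x))
"
```

```text
285 37.5 29.5 [185, 184, 185, 191, 194, 192, 193, 192, 192, 190, 187, 190, 190, 191, 171, 180, 184, 186, 190, 192, 195, 195, 193, 185, 146, 97, 78, 77, 78, 80, 78, 79, 97, 186, 236, 245, 246]
[0.47907973 0.26485099 0.083     ] [0.47799975 0.27295304 0.074     ] gap mm 8.149162798362065
315 38.5 29.5 [185, 187, 191, 193, 190, 189, 189, 192, 191, 189, 185, 188, 192, 190, 172, 171, 182, 184, 185, 189, 192, 191, 191, 190, 163, 109, 80, 79, 69, 64, 78, 84, 87, 130, 225, 243, 245]
[0.50369544 0.26551946 0.083     ] [0.50321798 0.2744043  0.074     ] gap mm 8.897646237640881
345 38.5 29.5 [186, 188, 186, 187, 189, 189, 189, 187, 188, 186, 185, 185, 187, 191, 192, 174, 176, 181, 182, 183, 185, 188, 190, 189, 172, 121, 84, 79, 78, 79, 81, 81, 80, 113, 223, 242, 245]
[0.52833549 0.26693162 0.083     ] [0.5284802  0.27585809 0.074     ] gap mm 8.905020546695912
```

```bash
python3 -c "
from rig import r
print(r.close_job())"
```

```text
the job is handed in; nothing more can be done
None
```

The launch setup is done and handed in, at about 16 s of robot time, with the arm clear of everything. Nothing was gripped or lifted.

**What I did:**
- With closed fingertips I pushed the plunger in to about 38 mm, with the blue cart against the end stop. I then backed off slowly and it latched in the middle notch, the red ring at the collar.
- I pushed the red cart from behind until its bumper met the plunger tip and everything stood against the stop, with about 7.7 N at the wrist. Then I let go slowly.

**Last checks:**
- **Plunger:** the close-up after the push shows the tip against the bumper and the red ring still at the collar.
- **Cart spacing:** the gap between the cart bodies measures about 40 mm, and 40 mm is what the middle notch should give.
- **End stop:** the blue cart's end measures 8.1 to 8.9 mm from the plate, against 8 mm when touching. One pixel is about 0.75 mm, so that agrees with contact but cannot rule out a gap of a fraction of a millimetre. By then I had viewed all 12 pictures, so this check was numeric only.
- **Other things:** the mass bar is still in its tray. I moved none of the other bench items, but did not measure their positions again.

No check failed.

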